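Unlock and open the console drawer

ROBOT

A 6-joint arm with a two-finger parallel gripper is mounted at the origin on a cart in front of the work surface, level with it; the furniture and walls round the work are solid. World frame = base frame: x ahead of the robot, y to its left, z up, the work surface at z = 0. Lengths are in m, angles in rad, forces in N, time in s.
With the tool pointing down it reaches from about 0.35 to 0.975 m from the base axis. Payload 4.9 kg.
Tool frame: the origin (TCP) lies on the centre line of the jaws, within the pads' length; the fingertips stand manip.tip_reach ahead of it and the grasp point (between the pads) is the TCP (manip.tip_reach is the distance from the TCP to the fingertips, in m); z points along the fingers, y is the line along which they close (so a half turn about z gives the same grasp; the last joint's range is limited). The gripper opens to 85 mm and grips with 20 to 120 N. Pads are 22 mm wide; open, the fingers measure 114 mm over their backs; the gripper's body (76 mm by 85 mm) begins 54 mm behind the grasp point. The pads swing forward as they close: fully open they stand 13 mm farther back than shut.
Start: joints at [-1.323, 0.053, 1.613, -0, 1.476, -0.119], TCP at [0.224, -0.583, 0.25] pointing down, gripper open.
Joint ranges: [-3.01, 3.01], [-1.01, 2.22], [0.06, 2.58], [-1.02, 4.17], [0.09, 2.62], [-3.14, 3.14]. Speed limits (rad/s): [2.57, 2.57, 3.14, 3.14, 3.14, 3.14].

INTERFACE

Orientations are given as a unit quaternion [w, x, y, z].
In Python, from plant import manip gives the robot as it stands. The module is installed in compiled form; this text tells all that it offers.
- The arm moves only by the tool move_arm, never from a script. Its argument "rows" is a list of rows, each a list of 7 numbers: the shift along the tool's x, y, z in cm, then the turn, a rotation vector about the tool's x, y, z in degrees, then the opening, from -1 (shut) to 1 (fully open). In form: [[tx, ty, tz, ax, ay, az, jaw], ...]. A call has 1 to 20 rows; each row shifts and turns the commanded pose from where the row before left it, along the tool's axes as they then stand; what a row does not reach is not made up. A row lasts 1/12 s, in which the tool goes at most 41.7 mm and 7.16 degrees, less where a joint would pass 70% of its speed; a pose out of reach is approached as far as the arm can. A call is refused whole if a number of a shift passes 4.17 or a number of a turn 7.16, either way. A call with a gripper value outside its range is refused whole. The fingers move at their own pace and stop on an object; the grip force is fixed at half the most. Time passes only in rows, so rows that do not move let the fingers close. It gives the time, the measured TCP pose, the force, the opening and the grip force at its end, in the units of the state.
- manip.state(): the state, without advancing time (a new reading comes with each control period).
- manip.grab_frame(name): name is "scene" or "top" or "wrist"; returns a dict with "img" (400x640x3 uint8, blue, green, red), "mtx" (3x3 intrinsics, pixels), "k1" (the pictures are not rectified: a ray, as slopes to the right and down, at radius r is drawn at 1 + k1 r^2 times it, then the intrinsics apply), "R" (3x3) and "t" (3): a world point X has camera coordinates R X + t. Camera axes: x right, y down, z forward; pixel columns grow to the right and rows downward; lengths in m; the calibration is good to about 2 mm. A picture is of the moment at which its call begins. There is no depth.
- manip.job_done(): hands the job in; it is judged then, once.
The state is a dict: "time": time; "joint_pos": joint angles; "joint_vel": joint speeds; "joint_efforts": joint torques, N m; "tool_pos": TCP position; "tool_rot": TCP orientation; "contact_force": force on the tool from outside, world axes, zero at the start; "ft_torque": the same for the moment, N m; "gripper_width": opening from 0.0 (shut) to 1.0 (fully open); "grasp_force": force on a finger pad.
Only numpy, scipy, OpenCV 4.12 (cv2) and the standard library are available. Lean on these libraries where they do the work, as an engineer would, in place of code of your own. Each camera call takes 0.05 s, during which the arm holds its last target. There are 200 camera calls.

TASK

Unlock the drawer of the blue console and open it. Take the red-handled key out of its wooden stand, push it fully home into the brass keyhole on the sloping face, turn it clockwise to its stop so that the hidden bolt draws back, then pull the drawer out to its stop by its black knob. Leave the key home and turned in the lock, and do not shift the other things on the bench.

Things in the scene. Friction and masses are not known exactly. Their poses are not given: they have to be found in the camera images.
- key: Loose key, 95 mm, 90 g, standing upright in the stand. Origin: centre of the blade's tip; z runs along it to the handle. Steel blade 22 (x) x 6 (y) x 14 mm, first 4 mm tapered to 16 x 3; then shank 6 mm thick; collar 18 mm across at z = 25 to 31; shank 10 mm thick; flat red handle at z = 55 to 95, 36 (x) x 10 mm (y): grip across y. A half turn about z makes no difference.
- key_collar (a point): Centre of the underside of the key's collar, 25 mm from the tip on the key's axis. It meets lock's origin when the key is fully home.
- key_bow (a point): Centre of the key's flat red handle, 75 mm from the tip; axes as the key's.
- key_stand: Fixed light wood block, 70 (x) x 60 (y) x 40 mm, origin under its centre. A vertical slot in its top, 26 (x) x 10 (y) mm, 32 mm deep, holds the key's blade; the key hangs on its collar, axes as the stand's. Lift it 30 mm to clear.
- console: Fixed blue steel console, 170 mm deep (x), 200 mm wide (y), origin under its centre; its front (own -x side) faces the robot. Front 130 mm high, the grey drawer front between 53 and 123 mm up; from the upper edge a face slopes up to the rear at 35 degrees from level, to a top 228 mm high.
- lock (a point): Brass lock plate, 52 mm square, amid the sloping face. Origin: keyhole's centre on the outer face, 191 mm above the bench; z points out of the face (35 degrees from vertical, leaning to the console's front), x up the slope, y as the console's. Keyhole: slot 25 (x) x 9 (y) mm, chamfered, in the 8 mm plate. Key x goes along lock x, in along -z till the collar rests on the plate.
- lock_plug (a joint): Turn of the plug behind the keyhole (slot 25 x 8 mm, 9 to 33 mm deep), rad: 0 locked, slots in line; grows clockwise seen from outside (negative turn about lock z); stop at 1.15. Only a key fully home can turn; turned, it cannot be drawn out. Blade play 0.1 rad, friction 0.06 N m, stays where left. The hidden bolt blocks the drawer up to about 0.75.
- drawer (a joint): How far the drawer is out, m: 0 shut, stop at 0.08. It slides along the console's -x with about 1.5 N of friction and stays where left.
- knob (a point): Centre of the head of the drawer's round black knob: head 28 mm across, 22 mm long along x, centre 28 mm before the drawer front and 88 mm above the bench; axes as the console's; moves with the drawer. Grip it across y, tool upright: the plank along the bench's near edge rises 138 mm above the bench, and the gripper's body must stay over or clear of it when pulling.
- oil_can: Bystander: grey conical oil can with bent spout, 202 mm tall, origin under its base.
- gear_wheel: Bystander: steel gear wheel lying flat, 84 mm across, 26 mm high, origin under its centre.
- grease_pot: Bystander: red pot, 63 mm across, 45 mm high, origin under its centre.
- v_block: Bystander: steel V-block, 45 x 55 x 38 mm, origin under its centre.
- notebook: Bystander: dark closed notebook lying flat, 150 x 106 x 12 mm, origin under its centre.
There are look-alikes about, which are no part of the job. Of the things like the key, leave any that is green, pink or purple; of the rest the smaller one is meant.

How it is judged:
By the outcome, as a careful person would: the job done as asked, in the order asked, and still so for the second after the job is handed in, with the robot touching nothing.
It also fails if it takes over 61 s, if anything falls off the work surface, if the arm or the gripper's body presses on something with over 40 N, if the wrist force passes 120 N, or if a joint passes its speed limit or range.

## Working session

There is one attempt and no reset: what is moved stays moved. The work goes in short steps, Python scripts to look and compute and a tool call to move; the robot and the scene stay as the last step left them, time stands still between calls to the robot, and variables do not carry over. Pictures are saved under pics/ and viewed, at most 13 in all, crops included, and the job is handed in when it is done.

Besides the shell and the picture viewer there is one more tool, called after "Call:" as a command line: name --pt "numbers of a row" for each row, then --argument value for the rest. move_arm: Moves the arm, as the interface text tells. Its arguments: {"type":"object","properties":{"rows":{"type":"array","items":{"type":"array","items":{"type":"number"}}}},"required":["rows"]}

```bash
mkdir -p pics
cat > h.py <<'E'
import numpy as np, cv2, pickle
from plant import manip
def grab(n,save=None):
    f=manip.grab_frame(n)
    if save:
        cv2.imwrite('pics/'+save+'.png',f['img']); pickle.dump(f,open('pics/'+save+'.pkl','wb'))
    return f
def load(s): return pickle.load(open('pics/'+s+'.pkl','rb'))
def ray(f,u,v):
    K=f['mtx']; d=np.array([(u-K[0,2])/K[0,0],(v-K[1,2])/K[1,1]]); s=d.copy()
    for _ in range(20): s=d/(1+f['k1']*(s@s))
    R=np.array(f['R']); o=-R.T@f['t']; w=R.T@np.r_[s,1]; return o,w/np.linalg.norm(w)
def onz(f,u,v,z):
    o,w=ray(f,u,v); return o+w*(z-o[2])/w[2]
def proj(f,X):
    c=np.array(f['R'])@X+f['t']; s=c[:2]/c[2]; s=s*(1+f['k1']*(s@s)); K=f['mtx']
    return np.array([K[0,0]*s[0]+K[0,2],K[1,1]*s[1]+K[1,2]])
def tri(*fp):
    A=np.zeros((3,3));b=np.zeros(3)
    rs=[ray(f,*p) for f,p in fp]
    for o,w in rs:
        P=np.eye(3)-np.outer(w,w);A+=P;b+=P@o
    X=np.linalg.solve(A,b); return X,[np.linalg.norm((np.eye(3)-np.outer(w,w))@(X-o)) for o,w in rs]
E
python3 - <<'E'
from h import *
a=grab('scene','s0');b=grab('top','t0')
for f in(a,b): print(-np.array(f['R']).T@f['t'],f['mtx'][0,0],f['k1'])
print(manip.tip_reach,manip.state())
E
```

```text
[-0.20329177  1.07436044  0.81139352] 465.8721680831026 -0.058812878449339925
[0.36794438 0.28441878 1.24493295] 502.6589743117919 -0.006318573599475751
0.019 {'time': 0.1, 'joint_pos': array([-1.32300917e+00,  5.33136461e-02,  1.61417308e+00,  3.65234751e-05,
        1.47598361e+00, -1.19011201e-01]), 'joint_vel': array([-0.00063886, -0.00162259, -0.00195643, -0.0014347 , -0.00325059,
       -0.00171949]), 'joint_efforts': array([ 1.38840551e-04, -3.94904959e+01, -3.71362174e+01, -1.87529422e-04,
        3.90138390e-03, -1.27566838e-05]), 'tool_pos': array([ 0.22401484, -0.58290712,  0.24916199]), 'tool_rot': array([-9.38065953e-04,  9.83229341e-01,  1.82370998e-01, -4.22679469e-05]), 'contact_force': array([-0.28175041,  0.13175906, -0.32172337]), 'ft_torque': array([-0.00840819, -0.00572099,  0.00900961]), 'grasp_force': 0.0, 'gripper_width': 1.0014465249004452}
```

View pics/s0.png

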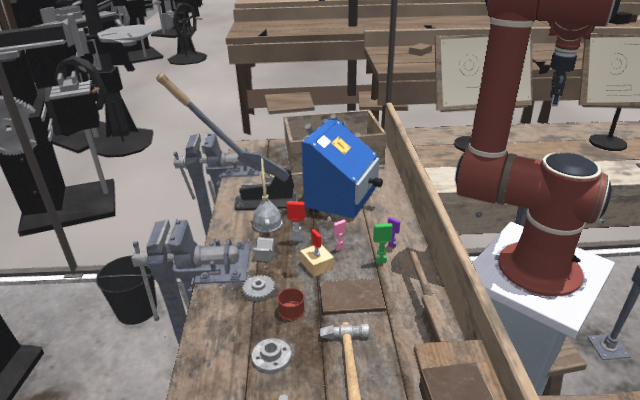

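View pics/t0.png

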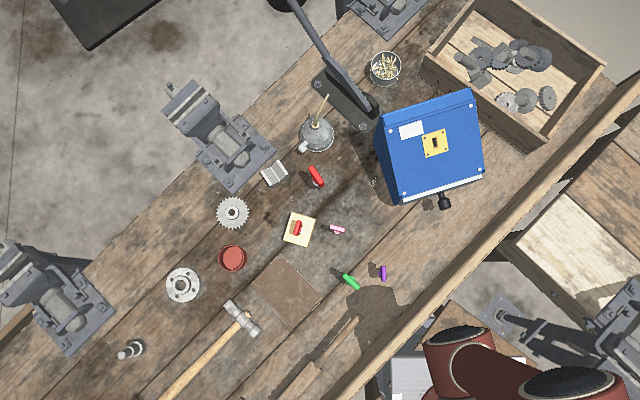

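Candidates like the key: red in the wood block (scene 317,240; top 297,228), a larger red one (scene 296,211; top 316,176), pink (339,232), green (382,238) and purple (393,228). I choose the red one in the light wood stand, since it is the smaller red. I'll check it in a close crop.

Run:
```python
from h import *
t=load('t0')['img'];s=load('s0')['img']
r=lambda im:cv2.resize(im,(400,300),interpolation=cv2.INTER_CUBIC)
o=np.vstack([np.hstack([r(t[160:250,270:390]),r(t[90:210,370:530])]),np.hstack([r(s[185:275,270:390]),r(s[115:220,290:430])])])
cv2.imwrite('pics/c0.png',o)
a,b=load('s0'),load('t0')
for n,p in dict(stand=(298,229),key=(297,228),bigred=(316,176),lock=(435,143),knob=(445,203)).items():
    print(n,onz(b,*p,dict(stand=.04,key=.11,bigred=.1,lock=.19,knob=.088)[n]).round(3))
def masks(im):
    h=cv2.cvtColor(im,cv2.COLOR_BGR2HSV);H,S,V=cv2.split(h)
    return dict(red=((H<6)|(H>174))&(S>190)&(V>120),yel=(H>18)&(H<32)&(S>120)&(V>150),wood=(H>12)&(H<28)&(S>50)&(S<150)&(V>190))
for n,f in(('s',a),('t',b)):
  for k,m in masks(f['img']).items():
    N,_,st,c=cv2.connectedComponentsWithStats(m.astype(np.uint8))
    for i in range(1,N):
      if st[i,4]>50: print(n,k,st[i],c[i].round(1))
```

```text
stand [0.455 0.378 0.04 ]
key [0.452 0.375 0.11 ]
bigred [0.573 0.332 0.1  ]
lock [0.625 0.074 0.19 ]
knob [0.508 0.036 0.088]
s red [287 203  18  18 250] [295.5 211.1]
s red [312 230   9  17  90] [316.2 239.2]
s wood [388 103  19  33 124] [396.6 117.8]
s wood [332 137  18  17 156] [340.5 144.9]
s wood [406 136  79 165 946] [446.7 220.1]
s wood [301 245  32  20 204] [314.5 254.9]
s wood [343 334  18  66 564] [351.2 369.3]
s wood [503 339  37  61 549] [520.6 371.8]
t wood [449  11  66  44 940] [478.1  33.8]
t wood [ 425   43   93   79 1082] [470.2  76.5]
t wood [579  44  26  20  89] [591.   53.7]
t wood [ 494   65   82   50 1060] [538.4  81.7]
t wood [568  65  36  44 188] [588.8  83. ]
t wood [ 338   81  302  319 3631] [490.8 243.8]
t wood [521 107  29  25 314] [535.1 118.5]
t wood [548 113  19  29 112] [556.3 126.5]
t wood [422 129  26  29 422] [434.9 142.4]
t wood [578 174  30  27 297] [590.4 188.7]
t wood [450 194  15  26 125] [456.2 206.6]
t wood [590 199  16  13  74] [597.1 204.9]
t wood [621 211  16  14  51] [627.  216.6]
t wood [437 219  18  21  73] [445.6 228.4]
t wood [289 220   7  16  63] [291.7 227.1]
t wood [411 231  26  22 165] [423.9 239.7]
t wood [159 322  82  78 894] [199.8 363. ]
t wood [325 340  17  17  54] [332.3 347.7]
t wood [291 364  29  31 191] [304.6 380.4]
```

View pics/c0.png

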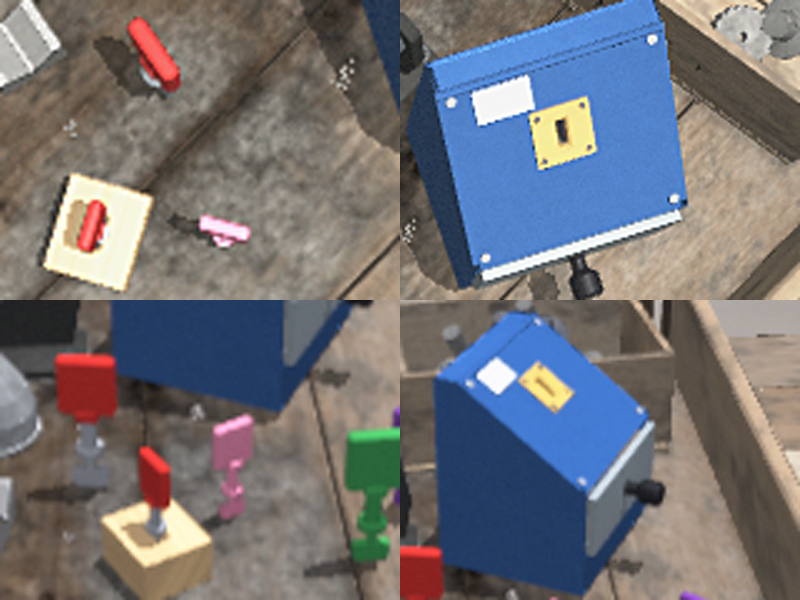

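The crop confirms the red key in the wood block, clearly smaller than the other red one. It also shows the lock plate (top 435,143; scene 340,145) and the four corner screws on the sloping face.

Run:
```python
from h import *
a,b=load('s0'),load('t0')
T=lambda x,y:(370+(x+.5)/2.5-.5,90+(y+.5)/2.5-.5)
S=lambda x,y:(290+(x-400+.5)/2.857-.5,115+(y-300+.5)/2.857-.5)
T=lambda x,y:(370+(x-400+.5)/2.5-.5,90+(y+.5)/2.5-.5)
pts=dict(s1=(T(451,103),S(469,384)),s2=(T(652,40),S(538,322)),s3=(T(674,198),S(641,410)),s4=(T(486,258),S(581,482)),lock=((434.9,142.4),(340.5,144.9)),hole=(T(562,132),S(543,383)))
P={}
for k,(t,s) in pts.items():
    P[k],r=tri((b,t),(a,s)); print(k,P[k].round(4),np.round(r,4))
d=P['s2']-P['s1']+P['s3']-P['s4']; print('lat',np.degrees(np.arctan2(d[1],d[0])), 'ctr',sum(P[k] for k in('s1','s2','s3','s4'))/4)
u=P['s1']-P['s4']+P['s2']-P['s3'];print('up',np.degrees(np.arctan2(u[1],u[0])),np.degrees(np.arctan2(u[2],np.hypot(*u[:2]))))
C=lambda x,y:(270+(x+.5)/3.333-.5,160+(y+.5)/3.333-.5)
q=[onz(b,*C(*p),.04) for p in((72,172),(153,195),(125,290),(43,265))]
q=np.array(q);print(q.round(4),q.mean(0)); 
e=q[2]-q[1]+q[3]-q[0];f=q[1]-q[0]+q[2]-q[3]
print('stand',[np.degrees(np.arctan2(v[1],v[0])) for v in(e,f)],np.linalg.norm(e)/2,np.linalg.norm(f)/2)
im=b['img'];h=cv2.cvtColor(im,cv2.COLOR_BGR2HSV)
m=(((h[...,0]<8)|(h[...,0]>172))&(h[...,1]>150)).astype(np.uint8);mm=np.zeros_like(m);mm[215:245,285:310]=m[215:245,285:310]
c=max(cv2.findContours(mm,0,2)[0],key=cv2.contourArea);print(cv2.minAreaRect(c)); r=cv2.boxPoints(cv2.minAreaRect(c));print([onz(b,*p,.11).round(3) for p in r])
print('knob',tri((b,T(586,280)),(a,S(653,492))))
```

```text
s1 [0.6442 0.1724 0.2243] [0.0003 0.0003]
s2 [0.695  0.0039 0.2241] [0.0004 0.0004]
s3 [ 0.5763 -0.0331  0.1384] [0.0017 0.0017]
s4 [0.526  0.1352 0.1367] [0. 0.]
lock [0.6259 0.0738 0.1913] [0.0004 0.0004]
hole [0.6254 0.0763 0.1963] [0.0007 0.0007]
lat -73.28616354405997 ctr [0.61038534 0.06958605 0.18088421]
up 17.406466383571573 34.91545761379019
[[0.498  0.3947 0.04  ]
 [0.4807 0.336  0.04  ]
 [0.4125 0.3565 0.04  ]
 [0.4309 0.4155 0.04  ]] [0.45554513 0.37567834 0.04      ]
stand [np.float64(163.0368357779105), np.float64(-106.8438326027335)] 0.07074844169226338 0.06152234223134957
((297.3999938964844, 227.30001831054688), (6.008327484130859, 14.862703323364258), 18.434947967529297)
[array([0.44 , 0.386, 0.11 ]), array([0.472, 0.375, 0.11 ]), array([0.468, 0.362, 0.11 ]), array([0.436, 0.373, 0.11 ])]
knob (array([0.508813  , 0.03547924, 0.08764173]), [np.float64(0.003326626214245772), np.float64(0.003326626214245843)])
```

Call:
move_arm --pt "2.3 -1.7 -0.7 0 0 0 1" --pt "2.3 -1.7 -0.7 0 0 0 1" --pt "2.3 -1.7 -0.7 0 0 0 1" --pt "2.3 -1.7 -0.7 0 0 0 1" --pt "2.3 -1.7 -0.7 0 0 0 1" --pt "2.3 -1.7 -0.7 0 0 0 1" --pt "2.3 -1.7 -0.7 0 0 0 1" --pt "2.3 -1.7 -0.7 0 0 0 1" --pt "2.3 -1.7 -0.7 0 0 0 1" --pt "2.3 -1.7 -0.7 0 0 0 1" --pt "2.3 -1.7 -0.7 0 0 0 1" --pt "2.3 -1.7 -0.7 0 0 0 1" --pt "2.3 -1.7 -0.7 0 0 0 1" --pt "2.3 -1.7 -0.7 0 0 0 1" --pt "2.3 -1.7 -0.7 0 0 0 1" --pt "2.3 -1.7 -0.7 0 0 0 1" --pt "0 0 0 0 0 0 1" --pt "0 0 0 0 0 0 1"

```text
time: 1.6
tool_pos: [0.4705, -0.1966, 0.3623]
tool_rot: [0.0, 0.983, 0.184, -0.0]
contact_force: [-0.3, -0.5, -0.1]
gripper_width: 1.004
grasp_force: 0.0
```

```bash
cat >> h.py <<'E'
from scipy.spatial.transform import Rotation as Ro
def pose():
    s=manip.state(); q=s['tool_rot']; return s['tool_pos'],Ro.from_quat([q[1],q[2],q[3],q[0]])
def frame(z,x):
    z=z/np.linalg.norm(z); x=x-z*(x@z); x/=np.linalg.norm(x); return Ro.from_matrix(np.c_[x,np.cross(z,x),z])
def yawvec(d): return np.array([np.cos(np.radians(d)),np.sin(np.radians(d)),0])
def go(p,Rt):
    p0,R0=pose(); s=manip.state()
    print('pos',p0.round(4),'j',s['joint_pos'].round(2),'t',round(s['time'],2),'F',s['contact_force'].round(1),'w',round(s['gripper_width'],3))
    print('shift tool now(cm)',(R0.inv().apply(p-p0)*100).round(2),'shift in target axes',(Rt.inv().apply(p-p0)*100).round(2),'turn(deg)',np.degrees((R0.inv()*Rt).as_rotvec()).round(2))
D=np.array([0,0,-1.])
E
python3 -c "
from h import *
go(np.array([.455,.375,.25]),frame(D,yawvec(163)))"
```

```text
pos [ 0.4705 -0.1966  0.3623] j [-0.54 -0.27  1.72 -0.    1.68  0.66] t 1.6 F [-0.3 -0.5 -0.1] w 1.004
shift tool now(cm) [ 19.2  -53.87  11.21] shift in target axes [18.2  54.21 11.23] turn(deg) [-1.0000e-02  3.0000e-02 -1.4183e+02]
```

Call:
move_arm --pt "0.96 -2.7 0.2 0 0 0 1" --pt "0.96 -2.7 0.2 0 0 0 1" --pt "0.96 -2.7 0.2 0 0 0 1" --pt "0.96 -2.7 0.2 0 0 0 1" --pt "0.96 -2.7 0.2 0 0 0 1" --pt "0.96 -2.7 0.2 0 0 0 1" --pt "0.96 -2.7 0.2 0 0 0 1" --pt "0.96 -2.7 0.2 0 0 0 1" --pt "0.96 -2.7 0.2 0 0 0 1" --pt "0.96 -2.7 0.2 0 0 0 1" --pt "0.96 -2.7 0.2 0 0 0 1" --pt "0.96 -2.7 0.2 0 0 0 1" --pt "0.96 -2.7 0.2 0 0 0 1" --pt "0.96 -2.7 0.2 0 0 0 1" --pt "0.96 -2.7 0.2 0 0 0 1" --pt "0.96 -2.7 0.2 0 0 0 1" --pt "0.96 -2.7 0.2 0 0 0 1" --pt "0.96 -2.7 0.2 0 0 0 1" --pt "0.96 -2.7 0.2 0 0 0 1" --pt "0.96 -2.7 0.2 0 0 0 1"

```text
time: 3.27
tool_pos: [0.4561, 0.3754, 0.3211]
tool_rot: [0.001, 0.983, 0.182, -0.001]
contact_force: [-0.3, -0.7, -0.2]
gripper_width: 1.003
grasp_force: 0.0
```

Call:
move_arm --pt "0 0 0 0 0 -7.1 1" --pt "0 0 0 0 0 -7.1 1" --pt "0 0 0 0 0 -7.1 1" --pt "0 0 0 0 0 -7.1 1" --pt "0 0 0 0 0 -7.1 1" --pt "0 0 0 0 0 -7.1 1" --pt "0 0 0 0 0 -7.1 1" --pt "0 0 0 0 0 -7.1 1" --pt "0 0 0 0 0 -7.1 1" --pt "0 0 0 0 0 -7.1 1" --pt "0 0 0 0 0 -7.1 1" --pt "0 0 0 0 0 -7.1 1" --pt "0 0 0 0 0 -7.1 1" --pt "0 0 0 0 0 -7.1 1" --pt "0 0 0 0 0 -7.1 1" --pt "0 0 0 0 0 -7.1 1" --pt "0 0 0 0 0 -7.1 1" --pt "0 0 0 0 0 -7.1 1" --pt "0 0 0 0 0 -7.1 1" --pt "0 0 0 0 0 -7.0 1"

```text
time: 4.93
tool_pos: [0.4563, 0.3739, 0.3212]
tool_rot: [-0.0, 0.146, 0.989, -0.001]
contact_force: [0.8, -0.1, 0.1]
gripper_width: 1.003
grasp_force: 0.0
```

Run:
```python
from h import *
go(np.array([.455,.375,.25]),frame(D,yawvec(163)))
f=grab('wrist','w0')
print(proj(f,np.array([.4545,.3745,.11])),-f['R'].T@f['t'])
```

```text
pos [0.4563 0.3739 0.3212] j [ 0.56 -0.06  1.61 -0.    1.6  -0.72] t 4.93 F [ 0.8 -0.1  0.1] w 1.003
shift tool now(cm) [0.15 0.08 7.12] shift in target axes [0.16 0.07 7.12] turn(deg) [-0.09 -0.04  0.16]
[318.01800519 175.65337954] [0.39123076 0.39454266 0.44463534]
```

View pics/w0.png

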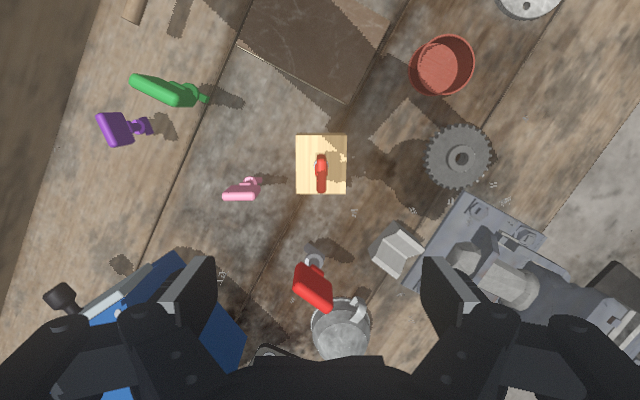

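The wrist view shows the stand at (321,164), square to the jaws, with the red handle at (321,173) just right of the predicted 318. The larger red key is at (314,285).

Run:
```python
from h import *
f=load('w0');h=cv2.cvtColor(f['img'],cv2.COLOR_BGR2HSV)
m=(((h[...,0]<8)|(h[...,0]>172))&(h[...,1]>150)).astype(np.uint8);w=((h[...,0]>12)&(h[...,0]<30)&(h[...,1]>45)&(h[...,2]>170)).astype(np.uint8)
for n,k in(('red',m),('wood',w|m)):
    mm=np.zeros_like(k);mm[125:205,285:360]=k[125:205,285:360]
    c=max(cv2.findContours(mm,0,2)[0],key=cv2.contourArea);r=cv2.minAreaRect(c);print(n,r)
    B=cv2.boxPoints(r);P=np.array([onz(f,*p,.11 if n=='red' else .04) for p in B]);print(P.round(4),P.mean(0))
    print([np.degrees(np.arctan2(*(P[i+1]-P[i])[1::-1])).round(1) for i in(0,1)])
for z in(.07,.11):
  for e in(-.018,.018):
    print(z,e,[proj(f,np.array([.4545,.3745,z])+e*yawvec(163)+s*.005*yawvec(73)).round(1) for s in(-1,1)])
ys,xs=np.nonzero(m[150:200,300:340]);print([(y+150,xs[ys==y].min()+300,xs[ys==y].max()+300) for y in range(0,50,4) if (ys==y).any()])
```

```text
red ((320.5, 173.5), (37.0, 11.0), 90.0)
[[0.434  0.3776 0.11  ]
 [0.4371 0.3879 0.11  ]
 [0.4728 0.3773 0.11  ]
 [0.4696 0.3668 0.11  ]] [0.45339565 0.37740293 0.11      ]
[np.float64(73.2), np.float64(-16.5)]
wood ((320.5, 164.5), (59.0, 51.0), 90.0)
[[0.414  0.3586 0.04  ]
 [0.4312 0.4154 0.04  ]
 [0.4993 0.3963 0.04  ]
 [0.4813 0.3369 0.04  ]] [0.45646025 0.37680723 0.04      ]
[np.float64(73.2), np.float64(-15.6)]
0.07 -0.018 [array([313.6, 184.5]), array([322.5, 184.5])]
0.07 0.018 [array([313.6, 152.2]), array([322.7, 152.3])]
0.11 -0.018 [array([313. , 193.2]), array([322.9, 193.3])]
0.11 0.018 [array([312.9, 157.5]), array([323.2, 157.6])]
[(158, np.int64(317), np.int64(323)), (162, np.int64(317), np.int64(325)), (166, np.int64(315), np.int64(326)), (170, np.int64(315), np.int64(326)), (174, np.int64(315), np.int64(326)), (178, np.int64(317), np.int64(325)), (182, np.int64(317), np.int64(324)), (186, np.int64(317), np.int64(324)), (190, np.int64(317), np.int64(324))]
```

Call:
move_arm --pt "0.14 0.24 2.6 0 0 0 1" --pt "0 0 2.6 0 0 0 1" --pt "0 0 2.6 0 0 0 1" --pt "0 0 2.6 0 0 0 1" --pt "0 0 2.6 0 0 0 1" --pt "0 0 2.5 0 0 0 1" --pt "0 0 2.0 0 0 0 1" --pt "0 0 2.0 0 0 0 1" --pt "0 0 2.0 0 0 0 1" --pt "0 0 1.6 0 0 0 1" --pt "0 0 0 0 0 0 1" --pt "0 0 0 0 0 0 -1" --pt "0 0 0 0 0 0 -1" --pt "0 0 0 0 0 0 -1" --pt "0 0 0 0 0 0 -1" --pt "0 0 0 0 0 0 -1" --pt "0 0 0 0 0 0 -1" --pt "0 0 0 0 0 0 -1" --pt "0 0 0 0 0 0 -1"

```text
time: 6.57
tool_pos: [0.4554, 0.3783, 0.092]
tool_rot: [0.0, 0.149, 0.989, 0.0]
contact_force: [0.9, -0.3, 1.4]
gripper_width: 0.11
grasp_force: 60.8
```

```bash
python3 -c "
from h import *
go(np.array([.4557,.3766,.09]),frame(D,yawvec(163)))
print(manip.state()['grasp_force'])"
```

```text
pos [0.4554 0.3783 0.092 ] j [ 0.57  0.12  1.82 -0.    1.2  -0.7 ] t 6.57 F [ 0.9 -0.3  1.4] w 0.11
shift tool now(cm) [-0.08 -0.15  0.2 ] shift in target axes [-0.08 -0.15  0.2 ] turn(deg) [ 0.04  0.04 -0.08]
60.77849864959717
```

Call:
move_arm --pt "0 0 -0.5 0 0 0 -1" --pt "0 0 -1 0 0 0 -1" --pt "0 0 -2 0 0 0 -1" --pt "0 0 -2.5 0 0 0 -1" --pt "0 0 -2.5 0 0 0 -1" --pt "0 0 -2.5 0 0 0 -1" --pt "0 0 -2.5 0 0 0 -1" --pt "0 0 -2.5 0 0 0 -1" --pt "0 0 -2.5 0 0 0 -1" --pt "0 0 -2.5 0 0 0 -1" --pt "0 0 -2.5 0 0 0 -1" --pt "0 0 -2.5 0 0 0 -1" --pt "0 0 0 0 0 0 -1"

```text
time: 7.65
tool_pos: [0.4564, 0.3791, 0.3592]
tool_rot: [0.004, 0.148, 0.989, 0.004]
contact_force: [0.1, 0.0, 1.4]
gripper_width: 0.108
grasp_force: 60.5
```

```bash
cat >> h.py <<'E'
Y=17.0; L=np.array([.6257,.0745,.191])
def lockfr(Y=Y):
    s,c=np.sin(np.radians(35)),np.cos(np.radians(35)); n=-s*yawvec(Y)+[0,0,c]; x=c*yawvec(Y)+[0,0,s]; return n,x
E
python3 -c "
from h import *
n,x=lockfr(); T=frame(-n,-x); 
go(L+n*.13,T)
s=manip.state();print(s['gripper_width'],s['grasp_force'])
"
```

```text
pos [0.4564 0.3791 0.3592] j [ 0.57 -0.07  1.56  0.    1.64 -0.71] t 7.65 F [0.1 0.  1.4] w 0.108
shift tool now(cm) [-18.91 -28.37   6.07] shift in target axes [  3.68 -34.08   4.96] turn(deg) [-10.06 -33.4  -33.09]
0.10835701478533456 60.496087074279785
```

Call:
move_arm --pt "-1 -1.4 0 0 0 0 -1" --pt "-1.6 -2.4 0 0 0 0 -1" --pt "-1.6 -2.4 0 0 0 0 -1" --pt "-1.6 -2.4 0 0 0 0 -1" --pt "-1.6 -2.4 0 0 0 0 -1" --pt "-1.6 -2.4 0 0 0 0 -1" --pt "-1.6 -2.4 0 0 0 0 -1" --pt "-1.6 -2.4 0 0 0 0 -1" --pt "-1.6 -2.4 0 0 0 0 -1" --pt "-1.6 -2.4 0 0 0 0 -1" --pt "-1.6 -2.4 0 0 0 0 -1" --pt "-1.6 -2.4 0 0 0 0 -1" --pt "-0.3 -0.6 0 0 0 0 -1"

```text
time: 8.73
tool_pos: [0.5527, 0.0478, 0.3505]
tool_rot: [-0.0, 0.15, 0.989, -0.001]
contact_force: [-0.2, 0.4, -0.5]
gripper_width: 0.108
grasp_force: 60.4
```

Call:
move_arm --pt "0 0 0 -1.01 -3.34 -3.31 -1" --pt "0 0 0 -1.01 -3.34 -3.31 -1" --pt "0 0 0 -1.01 -3.34 -3.31 -1" --pt "0 0 0 -1.01 -3.34 -3.31 -1" --pt "0 0 0 -1.01 -3.34 -3.31 -1" --pt "0 0 0 -1.01 -3.34 -3.31 -1" --pt "0 0 0 -1.01 -3.34 -3.31 -1" --pt "0 0 0 -1.01 -3.34 -3.31 -1" --pt "0 0 0 -1.01 -3.34 -3.31 -1" --pt "0 0 0 -1.01 -3.34 -3.31 -1" --pt "0 0 0 0 0 0 -1"

```text
time: 9.65
tool_pos: [0.5507, 0.0512, 0.3493]
tool_rot: [0.292, -0.142, 0.945, 0.043]
contact_force: [0.4, -0.3, -0.9]
gripper_width: 0.107
grasp_force: 60.3
```

Run:
```python
from h import *
n,x=lockfr(); T=frame(-n,-x)
go(L+n*.13,T)
s=manip.state();print(s['gripper_width'],s['grasp_force'])
w=grab('wrist','w1');
p,R=pose()
print('tip now proj',proj(w,p+R.apply([0,0,.077])),'lock',proj(w,L),'bow',proj(w,p))
cv2.imwrite('pics/w1.png',w['img'])
```

```text
pos [0.5507 0.0512 0.3493] j [-0.16 -0.52  2.01  0.28  1.12 -2.08] t 9.65 F [ 0.4 -0.3 -0.9] w 0.107
shift tool now(cm) [2.59 0.04 4.51] shift in target axes [2.65 0.04 4.47] turn(deg) [-0.04 -0.69  0.08]
0.10722010016176063 60.34218907356262
tip now proj [316.86830462 221.91765102] lock [318.17454659 158.04960915] bow [316.2105795  284.83548687]
```

View pics/w1.png

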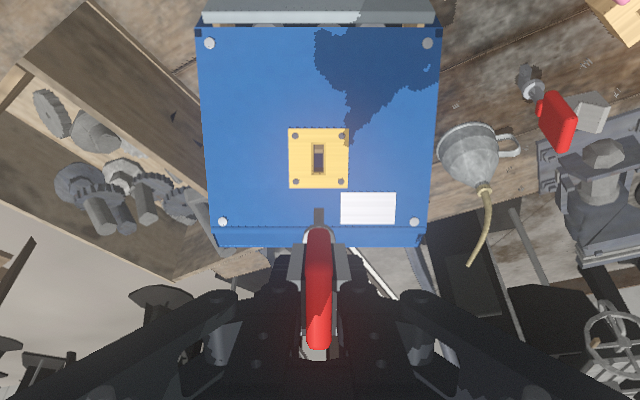

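The wrist view shows the keyhole at (319,158), where it was predicted, and the key in the jaws with its blade tip near (319,210). I'll move in line and check the alignment closer.

Call:
move_arm --pt "0.9 0 0.7 0 -0.7 0 -1" --pt "0.9 0 0.7 0 0 0 -1" --pt "0.85 0.04 0.7 0 0 0 -1" --pt "0 0 1 0 0 0 -1" --pt "0 0 1 0 0 0 -1" --pt "0 0 1 0 0 0 -1" --pt "0 0 1 0 0 0 -1" --pt "0 0 0 0 0 0 -1" --pt "0 0 0 0 0 0 -1"

```text
time: 10.45
tool_pos: [0.565, 0.0555, 0.2851]
tool_rot: [0.297, -0.142, 0.943, 0.044]
contact_force: [0.3, -0.7, -0.6]
gripper_width: 0.106
grasp_force: 60.3
```

Run:
```python
from h import *
n,x=lockfr(); T=frame(-n,-x)
go(L+n*.077,T)
w=grab('wrist','w2')
p,R=pose()
print('tip corners',[proj(w,p+R.apply([a,b,.077])).round(1) for a in(-.008,.008) for b in(-.0015,.0015)])
print('collar',proj(w,p+R.apply([0,0,.046])).round(1),'top bow',[proj(w,p+R.apply([a,b,-.018])).round(1) for a in(-.018,.018) for b in(-.005,.005)])
y=np.cross(n,x)
print('plate',[proj(w,L+a*x+b*y).round(1) for a in(-.026,.026) for b in(-.026,.026)],'hole',[proj(w,L+a*x+b*y).round(1) for a in(-.0125,.0125) for b in(-.0045,.0045)])
h=cv2.cvtColor(w['img'],cv2.COLOR_BGR2HSV)
m=((h[...,0]>15)&(h[...,0]<33)&(h[...,1]>90)&(h[...,2]>120)).astype(np.uint8);m[:, :240]=0;m[:,400:]=0
c=max(cv2.findContours(m,0,2)[0],key=cv2.contourArea);print(cv2.boundingRect(c),cv2.minAreaRect(c))
cv2.imwrite('pics/w2c.png',cv2.resize(w['img'][120:370,240:400],(512,800),interpolation=cv2.INTER_CUBIC)[:600])
for sname in('scene','top'):
    f=grab(sname,'x_'+sname); u=proj(f,L); print(sname,u)
```

```text
pos [0.565  0.0555 0.2851] j [-0.15 -0.46  2.07  0.3   0.99 -2.11] t 10.45 F [ 0.3 -0.7 -0.6] w 0.106
shift tool now(cm) [0.18 0.04 3.65] shift in target axes [0.19 0.04 3.65] turn(deg) [-0.04 -0.02  0.08]
tip corners [array([314.5, 234.5]), array([319.3, 234.5]), array([314.4, 209.8]), array([319.4, 209.8])]
collar [316.7 241.4] top bow [array([302.3, 354.5]), array([329.8, 354.5]), array([300.8, 263.8]), array([330.8, 263.8])]
plate [array([280.8, 165.9]), array([355.5, 166. ]), array([282.8, 235.8]), array([353.3, 235.9])] hole [array([311.8, 184.9]), array([324.5, 184.9]), array([311.9, 218.5]), array([324.3, 218.5])]
(281, 167, 75, 69) ((318.0, 201.0), (68.0, 74.0), 90.0)
scene [340.262818   145.08172024]
top [434.68479467 142.69177949]
```

View pics/w2c.png

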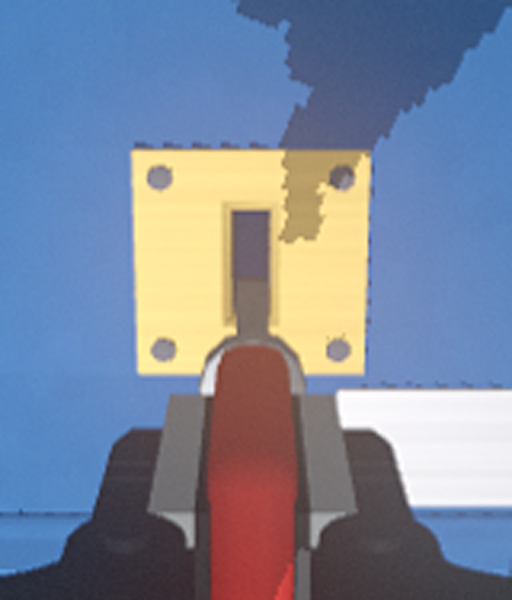

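The crop shows the blade tip pointing at the keyhole. The tip's upper edge is at crop (253,280) and the hole's centre is near (251,267), so sideways it is within about 1 mm. Next I'll check the along-slope offset.

Run:
```python
from h import *
w=load('w2');p,R=pose()
for q in((.011,0,.073),(.008,0,.077),(.009,0,.052),(.009,0,.046),(.018,0,-.018),(.018,0,.022)): print(q,proj(w,p+R.apply(q)).round(1))
n,x=lockfr()
o,d=ray(w,318.2,201.5); # plate bbox centre ref
print('proj L',proj(w,L),'axis at lock depth',proj(w,p+R.apply([0,0,.1135])),'L in tool',R.inv().apply(L-p))
g=cv2.cvtColor(w['img'],cv2.COLOR_BGR2GRAY);print(g[205:232,319]);print(g[214,305:335]);print(g[195,305:335])
h=cv2.cvtColor(w['img'],cv2.COLOR_BGR2HSV);print('red col319 first rows',[r for r in range(210,300) if (h[r,319,0]<8 or h[r,319,0]>172) and h[r,319,1]>120][:2])
```

```text
(0.011, 0, 0.073) [316.4 208.4]
(0.008, 0, 0.077) [316.4 211.2]
(0.009, 0, 0.052) [316.2 223.1]
(0.009, 0, 0.046) [316.2 226.9]
(0.018, 0, -0.018) [315.2 266.3]
(0.018, 0, 0.022) [315.9 226. ]
proj L [318.11006396 201.90350195] axis at lock depth [316.65703228 206.98850247] L in tool [0.00334182 0.00104226 0.11505593]
[103 102 105 114 116 116 117 117 116 113 114 115 114 113 114 115 112 115
 116 119 119 136 130 104  97  99  98]
[230 230 230 229 204 178 176 139 105 116 116 116 114 115 113 116 117 116
 118 148 197 199 220 230 229 229 229 229 229 227]
[232 231 231 230 205 182 189 131  98 103 103 102 103 105 102 104 103 101
 104 162 204 204 203 210 154 155 169 218 231 229]
red col319 first rows [229, 230]
```

Call:
move_arm --pt "0.12 -0.02 0.5 0 0 0 -1" --pt "0.12 -0.02 0.5 0 0 0 -1" --pt "0 0 0.7 0 0 0 -1" --pt "0 0 0.7 0 0 0 -1" --pt "0 0 0.6 0 0 0 -1" --pt "0 0 0.4 0 0 0 -1" --pt "0 0 0 0 0 0 -1" --pt "0 0 0 0 0 0 -1"

```text
time: 11.27
tool_pos: [0.5818, 0.06, 0.2564]
tool_rot: [0.298, -0.141, 0.943, 0.044]
contact_force: [-0.0, -1.8, -1.0]
gripper_width: 0.11
grasp_force: 60.3
```

Run:
```python
from h import *
n,x=lockfr(); T=frame(-n,-x)
go(L+n*.077,T)
w=grab('wrist','w3')
cv2.imwrite('pics/w3c.png',cv2.resize(w['img'][140:300,250:390],(700,800),interpolation=cv2.INTER_CUBIC)[:600])
go(L+n*.077,T)
```

```text
pos [0.5818 0.06   0.2564] j [-0.13 -0.39  2.07  0.3   0.91 -2.12] t 11.27 F [-0.  -1.8 -1. ] w 0.11
shift tool now(cm) [-0.03  0.1   0.31] shift in target axes [-0.03  0.1   0.31] turn(deg) [-0.08  0.04  0.09]
pos [0.5819 0.06   0.257 ] j [-0.13 -0.39  2.07  0.3   0.91 -2.12] t 11.32 F [ 0.6 -0.1 -1.3] w 0.114
shift tool now(cm) [0.01 0.11 0.35] shift in target axes [0.01 0.11 0.35] turn(deg) [-0.1   0.09  0.09]
```

View pics/w3c.png

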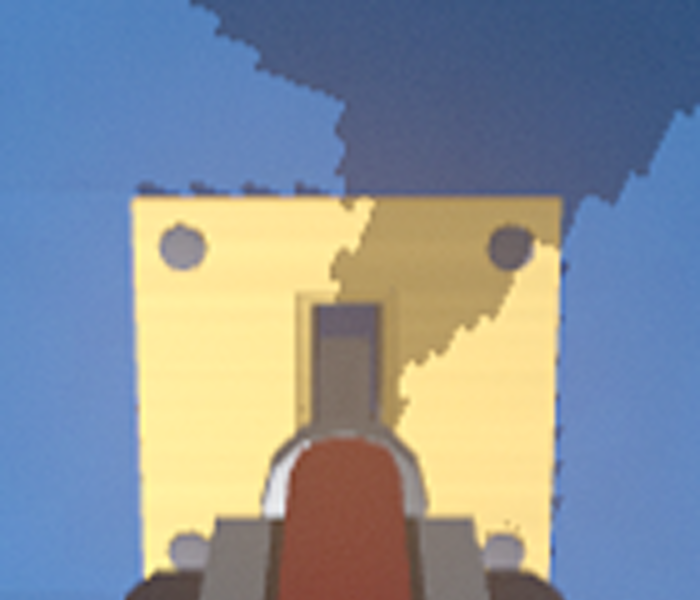

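The blade is over the keyhole: its centre is at crop x 343 against 346 for the hole, and the upper-edge clearance is plausible. I'll push in gently.

Call:
move_arm --pt "0 0.03 0.3 0 0 0 -1" --pt "0 0 0.3 0 0 0 -1" --pt "0 0 0.3 0 0 0 -1" --pt "0 0 0.3 0 0 0 -1" --pt "0 0 0 0 0 0 -1" --pt "0 0 0 0 0 0 -1"

```text
time: 11.82
tool_pos: [0.5883, 0.0623, 0.2468]
tool_rot: [0.298, -0.141, 0.943, 0.044]
contact_force: [0.1, -0.4, -0.9]
gripper_width: 0.11
grasp_force: 60.3
```

Run:
```python
from h import *
n,x=lockfr(); T=frame(-n,-x)
go(L+n*.052,T); p,R=pose();s=manip.state();print('F tool',R.inv().apply(s['contact_force']).round(1),'M',R.inv().apply(s['ft_torque']).round(2))
```

```text
pos [0.5883 0.0623 0.2468] j [-0.12 -0.37  2.07  0.31  0.89 -2.12] t 11.82 F [ 0.1 -0.4 -0.9] w 0.11
shift tool now(cm) [-0.02  0.08  1.63] shift in target axes [-0.03  0.08  1.63] turn(deg) [-0.09  0.06  0.09]
F tool [ 0.6 -0.4  0.8] M [0.   0.33 0.02]
```

Call:
move_arm --pt "0 0 0.3 0 0 0 -1" --pt "0 0 0.3 0 0 0 -1" --pt "0 0 0.3 0 0 0 -1" --pt "0 0 0.3 0 0 0 -1" --pt "0 0 0.1 0 0 0 -1" --pt "0 0 0 0 0 0 -1"

```text
time: 12.32
tool_pos: [0.5954, 0.0645, 0.2359]
tool_rot: [0.298, -0.141, 0.943, 0.044]
contact_force: [-0.0, 1.3, -1.1]
gripper_width: 0.109
grasp_force: 60.3
```

```bash
cat > st.py <<'E'
from h import *
n,x=lockfr(); T=frame(-n,-x)
go(L+n*.052,T); p,R=pose();s=manip.state();print('F tool',R.inv().apply(s['contact_force']).round(1),'M',R.inv().apply(s['ft_torque']).round(2))
E
python3 st.py
```

```text
pos [0.5954 0.0645 0.2359] j [-0.12 -0.34  2.07  0.31  0.86 -2.12] t 12.32 F [-0.   1.3 -1.1] w 0.109
shift tool now(cm) [-0.04  0.07  0.31] shift in target axes [-0.04  0.07  0.31] turn(deg) [-0.08  0.04  0.09]
F tool [0.3 1.3 1.1] M [-0.01  0.33 -0.  ]
```

Still free. I'll push on until the collar meets the plate.

Call:
move_arm --pt "0 0 0.1 0 0 0 -1" --pt "0 0 0.1 0 0 0 -1" --pt "0 0 0.1 0 0 0 -1" --pt "0 0 0.1 0 0 0 -1" --pt "0 0 0 0 0 0 -1"

```text
time: 12.73
tool_pos: [0.5976, 0.065, 0.2339]
tool_rot: [0.298, -0.142, 0.943, 0.043]
contact_force: [-5.1, -0.8, 2.6]
gripper_width: 0.109
grasp_force: 61.5
```

```bash
python3 st.py
```

```text
pos [0.5976 0.065  0.2339] j [-0.12 -0.33  2.06  0.31  0.86 -2.12] t 12.73 F [-5.1 -0.8  2.6] w 0.109
shift tool now(cm) [0.03 0.09 0.01] shift in target axes [0.03 0.09 0.01] turn(deg) [-0.1   0.06  0.13]
F tool [ 2.7  0.7 -5.1] M [-0.03  0.75  0.  ]
```

Call:
move_arm --pt "0 0 0.1 0 0 0 -1" --pt "0 0 0.1 0 0 0 -1" --pt "0 0 0 0 0 0 -1" --pt "0 0 0 0 0 0 -1"

```text
time: 13.07
tool_pos: [0.598, 0.065, 0.234]
tool_rot: [0.297, -0.143, 0.943, 0.043]
contact_force: [-22.3, -5.1, 15.0]
gripper_width: 0.107
grasp_force: 64.7
```

```bash
python3 st.py
```

```text
pos [0.598 0.065 0.234] j [-0.12 -0.33  2.06  0.31  0.86 -2.12] t 13.07 F [-22.3  -5.1  15. ] w 0.107
shift tool now(cm) [ 0.07  0.1  -0.  ] shift in target axes [ 0.07  0.1  -0.  ] turn(deg) [-0.09 -0.04  0.22]
F tool [ 10.1   1.7 -25.3] M [-0.32  2.29  0.05]
```

Call:
move_arm --pt "0.05 0 -0.12 0 0 0 -1" --pt "0 0 0 0 0 4 -1" --pt "0 0 0 0 0 4 -1" --pt "0 0 0 0 0 4 -1" --pt "0 0 0 0 0 4 -1" --pt "0 0 0 0 0 4 -1" --pt "0 0 0 0 0 0 -1"

```text
time: 13.65
tool_pos: [0.5979, 0.0652, 0.234]
tool_rot: [0.287, 0.025, 0.953, 0.095]
contact_force: [-6.9, -0.2, 6.3]
gripper_width: 0.111
grasp_force: 62.0
```

```bash
python3 st.py
```

```text
pos [0.5979 0.0652 0.234 ] j [-0.12 -0.33  2.06  0.31  0.86 -1.77] t 13.65 F [-6.9 -0.2  6.3] w 0.111
shift tool now(cm) [0.09 0.05 0.01] shift in target axes [0.07 0.08 0.01] turn(deg) [ -0.07   0.16 -19.99]
F tool [ 2.3  1.  -9. ] M [ 0.01  0.94 -0.01]
```

Call:
move_arm --pt "0 0 0 0 0 4 -1" --pt "0 0 0 0 0 4 -1" --pt "0 0 0 0 0 4 -1" --pt "0 0 0 0 0 4 -1" --pt "0 0 0 0 0 4 -1" --pt "0 0 0 0 0 4 -1" --pt "0 0 0 0 0 4 -1" --pt "0 0 0 0 0 4 -1" --pt "0 0 0 0 0 4 -1" --pt "0 0 0 0 0 4 -1" --pt "0 0 0 0 0 0 -1"

```text
time: 14.57
tool_pos: [0.5979, 0.065, 0.234]
tool_rot: [0.237, 0.35, 0.887, 0.187]
contact_force: [-8.2, -1.4, 6.4]
gripper_width: 0.112
grasp_force: 62.0
```

```bash
python3 st.py
```

```text
pos [0.5979 0.065  0.234 ] j [-0.12 -0.33  2.06  0.31  0.86 -1.07] t 14.57 F [-8.2 -1.4  6.4] w 0.112
shift tool now(cm) [ 0.11 -0.01  0.01] shift in target axes [0.06 0.09 0.01] turn(deg) [-3.000e-02  1.800e-01 -5.998e+01]
F tool [  2.4  -2.2 -10. ] M [ 0.65  0.67 -0.03]
```

Call:
move_arm --pt "0 0 0 0 0 3 -1" --pt "0 0 0 0 0 3 -1" --pt "0 0 0 0 0 3 -1" --pt "0 0 0 0 0 2 -1" --pt "0 0 0 0 0 0 -1"

```text
time: 14.98
tool_pos: [0.5979, 0.065, 0.234]
tool_rot: [0.218, 0.432, 0.85, 0.209]
contact_force: [-7.8, -1.7, 6.1]
gripper_width: 0.108
grasp_force: 62.0
```

```bash
python3 st.py
```

```text
pos [0.5979 0.065  0.234 ] j [-0.12 -0.33  2.06  0.31  0.86 -0.88] t 14.98 F [-7.8 -1.7  6.1] w 0.108
shift tool now(cm) [ 0.11 -0.02  0.01] shift in target axes [0.06 0.09 0.01] turn(deg) [-2.000e-02  1.900e-01 -7.091e+01]
F tool [ 1.6 -2.6 -9.6] M [ 0.83  0.47 -0.05]
```

Call:
move_arm --pt "0 0 0 0 0 2 -1" --pt "0 0 0 0 0 2 -1" --pt "0 0 0 0 0 0 -1"

```text
time: 15.23
tool_pos: [0.5979, 0.065, 0.234]
tool_rot: [0.211, 0.461, 0.834, 0.216]
contact_force: [-6.8, -1.7, 6.6]
gripper_width: 0.106
grasp_force: 62.0
```

```bash
python3 st.py
```

```text
pos [0.5979 0.065  0.234 ] j [-0.12 -0.33  2.06  0.31  0.86 -0.81] t 15.23 F [-6.8 -1.7  6.6] w 0.106
shift tool now(cm) [ 0.1  -0.03  0.01] shift in target axes [0.06 0.09 0.01] turn(deg) [-3.000e-02  1.900e-01 -7.483e+01]
F tool [ 0.8 -1.8 -9.4] M [ 0.82  0.5  -0.39]
```

Torque is now building, so this is the stop. One more nudge, then release and back off along the tool axis.

Call:
move_arm --pt "0 0 0 0 0 1.5 -1" --pt "0 0 0 0 0 0 -1" --pt "0 0 0 0 0 0 0.5" --pt "0 0 0 0 0 0 0.5" --pt "0 0 0 0 0 0 0.5" --pt "0 0 0 0 0 0 0.5" --pt "0 0 -0.5 0 0 0 0.5" --pt "0 0 -1.5 0 0 0 0.5" --pt "0 0 -2.5 0 0 0 0.5" --pt "0 0 -2.5 0 0 0 0.5" --pt "0 0 -2.5 0 0 0 0.5" --pt "0 0 -2.5 0 0 0 0.5" --pt "0 0 0 0 0 0 0.5"

```text
time: 16.32
tool_pos: [0.5321, 0.0444, 0.3375]
tool_rot: [0.212, 0.472, 0.827, 0.22]
contact_force: [0.4, 0.0, 1.6]
gripper_width: 0.748
grasp_force: 0.0
```

Run:
```python
from h import *
K=np.array([.5085,.0355,.088])
print('console knob pred', (L[:2]-(K[:2])))
# knob from model: lock horizontally: console x of lock: height 191 on slope from 130 at front: (61/tan35) behind front
f=(.191-.130)/np.tan(np.radians(35)); Km=L-yawvec(Y)*(f+.028); print('model knob',Km)
go(np.r_[Km[:2],.25],frame(D,-yawvec(Y)))
w=grab('wrist','w4');t=grab('top','t4');s=grab('scene','s4')
im=np.hstack([cv2.resize(w['img'],(480,300)),cv2.resize(t['img'][100:220,370:498],(320,300),interpolation=cv2.INTER_CUBIC)])
cv2.imwrite('pics/v4.png',np.vstack([im,np.hstack([cv2.resize(s['img'][110:230,280:440],(400,300),interpolation=cv2.INTER_CUBIC),cv2.resize(w['img'][100:280,200:440],(400,300),interpolation=cv2.INTER_CUBIC)])]))
```

```text
console knob pred [0.1172 0.039 ]
model knob [0.51561304 0.04084304 0.191     ]
pos [0.5321 0.0444 0.3375] j [-0.19 -0.59  2.07  0.3   1.11 -0.78] t 16.32 F [0.4 0.  1.6] w 0.748
shift tool now(cm) [ 1.7  -6.23  6.13] shift in target axes [1.68 0.14 8.75] turn(deg) [ 23.39  30.37 -73.79]
```

View pics/v4.png

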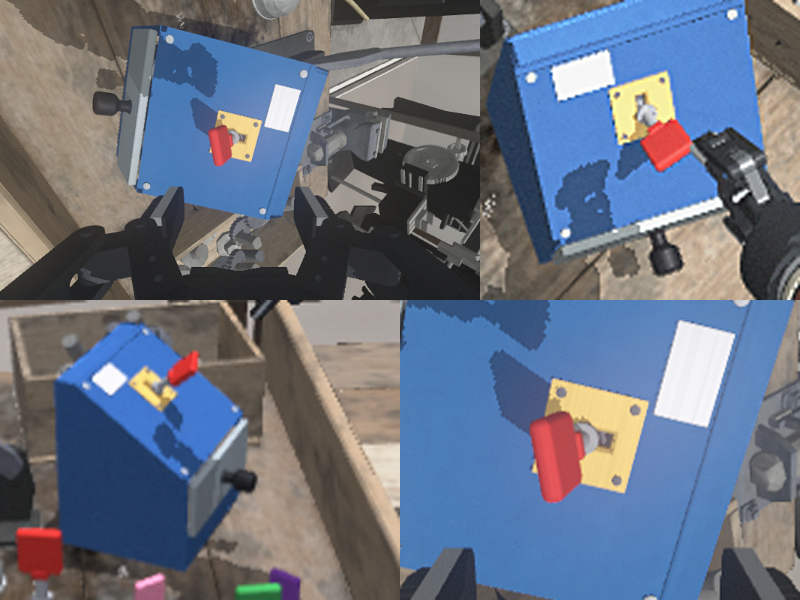

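The composite shows the key standing in the lock with its handle turned, the drawer still shut, and the black knob at wrist (139,137), top (444,201) and scene (377,182). I'll check numerically that the key is home, and triangulate the knob.

Run:
```python
from h import *
w,t,s=load('w4'),load('t4'),load('s4'); n,x=lockfr(); y=np.cross(n,x)
for d in (.05,.06,.07): print('bow top centre',d,[proj(f,L+n*d).round(1) for f in(w,t,s)])
a=np.radians(-66);hx=np.cos(a)*x+np.sin(a)*y
print('bow ends z=.07',[[proj(f,L+n*.07+e*hx).round(1) for e in(-.018,.018)] for f in(w,t,s)])
red=lambda im:(lambda h:(((h[...,0]<8)|(h[...,0]>172))&(h[...,1]>150)).astype(np.uint8))(cv2.cvtColor(im,cv2.COLOR_BGR2HSV))
C=[]
for nm,f,(u,v),k in(('w',w,(138,137),28),('t',t,(444,201),16),('s',s,(377,182),14)):
    g=f['img'].max(2);m=(g<62).astype(np.uint8);mm=np.zeros_like(m);mm[v-k:v+k,u-k:u+k]=m[v-k:v+k,u-k:u+k]
    N,_,st,c=cv2.connectedComponentsWithStats(mm);i=1+st[1:,4].argmax();print(nm,'knob',st[i],c[i]);C.append((f,c[i]))
for nm,f,(u,v),k in(('w',w,(322,193),45),('t',t,(437,157),20),('s',s,(353,137),15)):
    r=red(f['img']);N,_,st,c=cv2.connectedComponentsWithStats(r)
    i=min(range(1,N),key=lambda i:np.hypot(*(c[i]-[u,v]))+(1e3 if st[i,4]<30 else 0));print(nm,'red',st[i],c[i])
print(tri(*C),tri(*C[:2]),tri(*C[1:]))
for K in((.5156,.0408,.088),(.5085,.0365,.088)): print(K,[proj(f,np.array(K)).round(1) for f in(w,t,s)])
```

```text
bow top centre 0.05 [array([312.4, 196.4]), array([443.1, 150.9]), array([349.2, 134.3])]
bow top centre 0.06 [array([312.3, 200.1]), array([444.9, 152.6]), array([351. , 132.1])]
bow top centre 0.07 [array([312.2, 204. ]), array([446.7, 154.4]), array([352.9, 129.8])]
bow ends z=.07 [[array([307.3, 179.1]), array([316.8, 227.9])], [array([439.5, 160.1]), array([454. , 148.7])], [array([352.7, 133.6]), array([353.1, 126.2])]]
w knob [124 122  42  32 384] [142.46875    132.48697917]
t knob [437 191  14  19  94] [442.24468085 201.05319149]
s knob [369 178  14   9  73] [375.83561644 182.15068493]
w red [ 278  170   32   51 1140] [293.47894737 194.12368421]
t red [434 148  20  20 254] [443.84645669 157.15748031]
s red [347 131  12  13  88] [353.         137.09090909]
(array([0.50993719, 0.04257536, 0.08912906]), [np.float64(0.002522999566939259), np.float64(0.002988252381240804), np.float64(0.0009936873796103358)]) (array([0.51363047, 0.03977449, 0.07016593]), [np.float64(0.0024054244157614376), np.float64(0.0024054244157614237)]) (array([0.51183381, 0.04074645, 0.0877918 ]), [np.float64(0.0015029998441061427), np.float64(0.001502999844106102)])
(0.5156, 0.0408, 0.088) [array([149.7, 139. ]), array([442.6, 199.9]), array([374.4, 181.7])]
(0.5085, 0.0365, 0.088) [array([139.8, 140. ]), array([444.6, 203. ]), array([377. , 181.9])]
```

Run:
```python
from h import *
w,t,s=load('w4'),load('t4'),load('s4'); n,x=lockfr(); y=np.cross(n,x)
for fp in([(t,(443.8,157.2)),(s,(353,137.1))],[(w,(293.5,194.1)),(t,(443.8,157.2)),(s,(353,137.1))]):
    X,r=tri(*fp);d=X-L;print(X,np.round(r,4),'lock frame x,y,n',(d@x).round(4),(d@y).round(4),(d@n).round(4),np.linalg.norm(d))
r=(lambda h:(((h[...,0]<8)|(h[...,0]>172))&(h[...,1]>150)).astype(np.uint8))(cv2.cvtColor(w['img'],cv2.COLOR_BGR2HSV));r[:160]=0;r[230:]=0;r[:,:260]=0;r[:,330:]=0
c=max(cv2.findContours(r,0,2)[0],key=cv2.contourArea);print(cv2.minAreaRect(c))
print(cv2.boxPoints(cv2.minAreaRect(c)))
print('plate pred',[proj(w,L+a*x+b*y).round(0) for a in(-.026,.026) for b in(-.026,.026)],[proj(w,L+n*q).round(0) for q in (0,.006,.05)])
```

```text
[0.58612826 0.06361157 0.22550772] [0.0005 0.0005] lock frame x,y,n -0.0138 0.0012 0.0518 0.053621477653775965
[0.58665442 0.06245817 0.22481701] [0.0011 0.0012 0.0002] lock frame x,y,n -0.0141 -0.0001 0.0511 0.05303916810587728
((295.76226806640625, 194.73208618164062), (49.020748138427734, 29.11758804321289), 79.3803482055664)
[[276.93585 173.32454]
 [305.55475 167.95851]
 [314.58868 216.13963]
 [285.9698  221.50566]]
plate pred [array([278., 202.]), array([291., 146.]), array([334., 215.]), array([348., 160.])] [array([313., 182.]), array([313., 183.]), array([312., 196.])]
```

Key bow sits about 51 mm out along the lock normal, so the key is home. It leans about 15° in its slack, and its handle stands at −66° as intended. Now I turn the tool upright for the knob.

Call:
move_arm --pt "0 0 -1 1.95 2.53 -6.15 0.5" --pt "0 0 0 1.95 2.53 -6.15 0.5" --pt "0 0 0 1.95 2.53 -6.15 0.5" --pt "0 0 0 1.95 2.53 -6.15 0.5" --pt "0 0 0 1.95 2.53 -6.15 0.5" --pt "0 0 0 1.95 2.53 -6.15 0.5" --pt "0 0 0 1.95 2.53 -6.15 0.5" --pt "0 0 0 1.95 2.53 -6.15 0.5" --pt "0 0 0 1.95 2.53 -6.15 0.5" --pt "0 0 0 1.95 2.53 -6.15 0.5" --pt "0 0 0 1.95 2.53 -6.15 0.5" --pt "0 0 0 1.95 2.53 -6.15 0.5" --pt "0 0 0 0 0 0 0.5"

```text
time: 17.55
tool_pos: [0.5266, 0.0446, 0.3358]
tool_rot: [-0.008, -0.15, 0.989, 0.002]
contact_force: [0.3, -0.1, 0.2]
gripper_width: 0.752
grasp_force: 0.0
```

Run:
```python
from h import *
K=np.array([.5095,.039,.097])-.003*yawvec(Y)
go(K,frame(D,-yawvec(Y)))
w=grab('wrist','w5');print(proj(w,np.array([.5095,.039,.088])),proj(w,np.array([.5156,.0408,.088])))
g=w['img'].max(2);u,v=proj(w,np.array([.5095,.039,.088])).astype(int)
a=w['img'][max(v-60,0):v+60,u-80:u+80];print(u,v)
cv2.imwrite('pics/w5.png',cv2.resize(a,None,fx=4,fy=4,interpolation=cv2.INTER_CUBIC))
```

```text
pos [0.5266 0.0446 0.3358] j [-0.06 -0.21  1.72  0.    1.65 -1.93] t 17.55 F [ 0.3 -0.1  0.2] w 0.752
shift tool now(cm) [ 1.76 -0.16 23.91] shift in target axes [ 2.1  -0.03 23.88] turn(deg) [ 0.32 -0.82  0.29]
[316.19368811 157.09434243] [316.11741395 162.92886962]
316 157
```

View pics/w5.png

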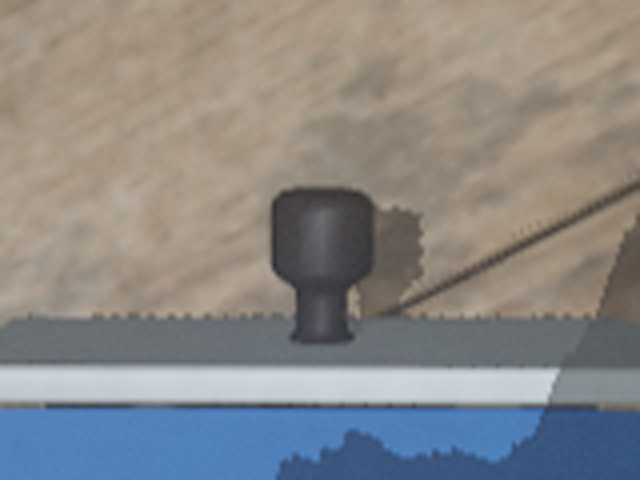

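The knob head is at wrist px (316,156), within 1.5 px of the prediction. Descending to grip it.

Call:
move_arm --pt "1 0 0 0.3 -0.8 0.3 0.5" --pt "1.1 0 2 0 0 0 0.5" --pt "0 0 2.5 0 0 0 0.5" --pt "0 0 2.5 0 0 0 0.5" --pt "0 0 2.5 0 0 0 0.5" --pt "0 0 2.5 0 0 0 0.5" --pt "0 0 2.5 0 0 0 0.5" --pt "0 0 2.5 0 0 0 0.5" --pt "0 0 2 0 0 0 0.5" --pt "0 0 2 0 0 0 0.5" --pt "0 0 1.7 0 0 0 0.5" --pt "0 0 1.1 0 0 0 0.5" --pt "0 0 0 0 0 0 0.5"

```text
time: 18.68
tool_pos: [0.5046, 0.0374, 0.097]
tool_rot: [-0.001, -0.145, 0.989, 0.001]
contact_force: [-1.1, 0.6, -0.1]
gripper_width: 0.752
grasp_force: 0.0
```

```bash
python3 -c "
from h import *
go(np.array([.5095,.039,.097])-.003*yawvec(Y),frame(D,-yawvec(Y)))"
```

```text
pos [0.5046 0.0374 0.097 ] j [-0.07 -0.08  2.02  0.    1.21 -1.94] t 18.68 F [-1.1  0.6 -0.1] w 0.752
shift tool now(cm) [-0.21  0.01  0.  ] shift in target axes [-0.21  0.01  0.  ] turn(deg) [ 0.11 -0.06 -0.36]
```

Call:
move_arm --pt "-0.15 0 0 0 0 0 -1" --pt "0 0 0 0 0 0 -1" --pt "0 0 0 0 0 0 -1" --pt "0 0 0 0 0 0 -1" --pt "0 0 0 0 0 0 -1" --pt "0 0 0 0 0 0 -1" --pt "0 0 0 0 0 0 -1" --pt "0.3 0 0 0 0 0 -1" --pt "0.5 0 0 0 0 0 -1" --pt "0.5 0 0 0 0 0 -1" --pt "0 0 0 0 0 0 -1"

```text
time: 19.6
tool_pos: [0.4969, 0.0342, 0.1026]
tool_rot: [0.004, -0.146, 0.989, -0.0]
contact_force: [-2.6, 2.7, 8.8]
gripper_width: 0.292
grasp_force: 59.9
```

```bash
python3 -c "
from h import *
go(np.array([.5095,.039,.097])-.083*yawvec(Y),frame(D,-yawvec(Y)));print(manip.state()['grasp_force'])"
```

```text
pos [0.4969 0.0342 0.1026] j [-0.08 -0.12  2.04  0.    1.21 -1.95] t 19.6 F [-2.6  2.7  8.8] w 0.292
shift tool now(cm) [6.95 0.07 0.51] shift in target axes [6.95 0.09 0.56] turn(deg) [-0.09  0.43 -0.24]
59.900642205029726
```

The pads ride high on the round head and get pushed up. I'll open, go lower and regrip.

Call:
move_arm --pt "0 0 0 0 0 0 0.5" --pt "0 0 0 0 0 0 0.5" --pt "0 0 0 0 0 0 0.5" --pt "0 0 0 0 0 0 0.5" --pt "-0.3 0 0.4 0 0 0 0.5" --pt "0 0 0.4 0 0 0 0.5" --pt "0 0 0 0 0 0 0.5" --pt "0 0 0 0 0 0 -1" --pt "0 0 0 0 0 0 -1" --pt "0 0 0 0 0 0 -1" --pt "0 0 0 0 0 0 -1" --pt "0 0 0 0 0 0 -1" --pt "0 0 0 0 0 0 -1" --pt "0 0 0 0 0 0 -1"

```text
time: 20.77
tool_pos: [0.4993, 0.0349, 0.093]
tool_rot: [0.003, -0.146, 0.989, -0.0]
contact_force: [-1.4, 0.1, 1.7]
gripper_width: 0.296
grasp_force: 59.0
```

```bash
python3 -c "
from h import *
go(np.array([.5095,.039,.09])-.083*yawvec(Y),frame(D,-yawvec(Y)));print(manip.state()['grasp_force'])"
```

```text
pos [0.4993 0.0349 0.093 ] j [-0.08 -0.1   2.04  0.    1.2  -1.94] t 20.77 F [-1.4  0.1  1.7] w 0.296
shift tool now(cm) [7.21 0.06 0.26] shift in target axes [7.21 0.09 0.3 ] turn(deg) [-0.07  0.29 -0.23]
59.036999735981226
```

Call:
move_arm --pt "0.3 0 0 0 0 0 -1" --pt "0.6 0 0 0 0 0 -1" --pt "0.6 0 0 0 0 0 -1" --pt "0.6 0 0 0 0 0 -1" --pt "0.6 0 0 0 0 0 -1" --pt "0.6 0 0 0 0 0 -1" --pt "0 0 0 0 0 0 -1"

```text
time: 21.35
tool_pos: [0.4665, 0.0249, 0.093]
tool_rot: [0.002, -0.146, 0.989, -0.001]
contact_force: [-1.1, -1.8, 5.5]
gripper_width: 0.301
grasp_force: 60.1
```

Run:
```python
from h import *
go(np.array([.5095,.039,.09])-.083*yawvec(Y),frame(D,-yawvec(Y)));print(manip.state()['grasp_force'])
t=grab('top','t6');s=grab('scene','s6');w=grab('wrist','w6')
cv2.imwrite('pics/v6.png',np.hstack([cv2.resize(t['img'][90:240,370:530],(427,400),interpolation=cv2.INTER_CUBIC),cv2.resize(s['img'][110:260,280:420],(373,400),interpolation=cv2.INTER_CUBIC)]))
```

```text
pos [0.4665 0.0249 0.093 ] j [-0.11 -0.18  2.11 -0.    1.21 -1.97] t 21.35 F [-1.1 -1.8  5.5] w 0.301
shift tool now(cm) [3.78 0.08 0.28] shift in target axes [3.78 0.09 0.3 ] turn(deg) [-0.09  0.22 -0.24]
60.11941893026233
```

View pics/v6.png

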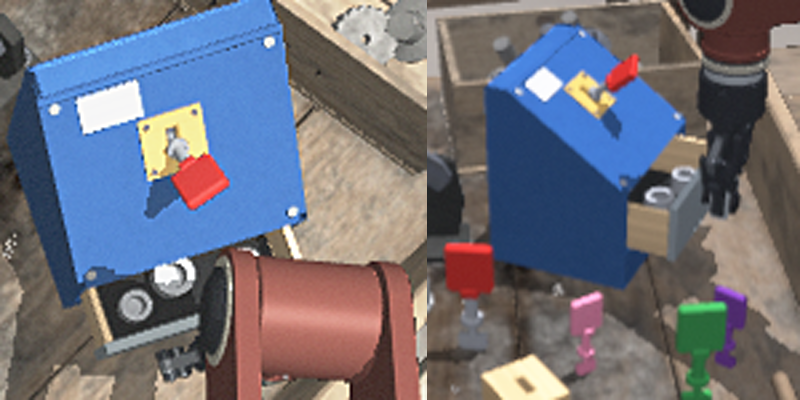

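The drawer is unlocked and coming out: top crop (160,310) shows it about half open, and the key is still in the lock. Pulling on to the stop.

Call:
move_arm --pt "0.6 0 0 0 0 0 -1" --pt "0.6 0 0 0 0 0 -1" --pt "0.6 0 0 0 0 0 -1" --pt "0.6 0 0 0 0 0 -1" --pt "0.6 0 0 0 0 0 -1" --pt "0.4 0 0 0 0 0 -1" --pt "0.3 0 0 0 0 0 -1" --pt "0 0 0 0 0 0 -1"

```text
time: 22.17
tool_pos: [0.4354, 0.0153, 0.0932]
tool_rot: [0.009, -0.145, 0.989, 0.0]
contact_force: [17.9, 3.5, -8.0]
gripper_width: 0.3
grasp_force: 60.2
```

```bash
python3 -c "
from h import *
go(np.array([.5095,.039,.09])-.083*yawvec(Y),frame(D,-yawvec(Y)));print(manip.state()['grasp_force'])"
```

```text
pos [0.4354 0.0153 0.0932] j [-0.14 -0.28  2.19  0.01  1.21 -2.  ] t 22.17 F [17.9  3.5 -8. ] w 0.3
shift tool now(cm) [0.53 0.09 0.31] shift in target axes [0.52 0.1  0.32] turn(deg) [-0.14  1.04 -0.3 ]
60.217946246266365
```

The stop is reached (18 N). I'll release and lift straight up.

Call:
move_arm --pt "0.1 0 0 0 0 0 -1" --pt "0 0 0 0 0 0 -1" --pt "0 0 0 0 0 0 0.5" --pt "0 0 0 0 0 0 0.5" --pt "0 0 0 0 0 0 0.5" --pt "0 0 0 0 0 0 0.5" --pt "0 0 -1 0 0 0 0.5" --pt "0 0 -2 0 0 0 0.5" --pt "0 0 -2.5 0 0 0 0.5" --pt "0 0 -2.5 0 0 0 0.5" --pt "0 0 -2.5 0 0 0 0.5" --pt "0 0 -2.5 0 0 0 0.5" --pt "0 0 -2.5 0 0 0 0.5" --pt "0 0 -2.5 0 0 0 0.5" --pt "0 0 0 0 0 0 0.5" --pt "0 0 0 0 0 0 0.5"

```text
time: 23.5
tool_pos: [0.4309, 0.0143, 0.2748]
tool_rot: [0.004, -0.146, 0.989, -0.001]
contact_force: [-0.7, 0.9, -0.0]
gripper_width: 0.749
grasp_force: 0.0
```

Run:
```python
from h import *
go(np.array([.5095,.039,.3])-.08*yawvec(Y),frame(D,-yawvec(Y)))
t=grab('top','t7');s=grab('scene','s7');w=grab('wrist','w7')
n,x=lockfr();y=np.cross(n,x)
for k,f in(('t',t),('s',s)):
    h=cv2.cvtColor(f['img'],cv2.COLOR_BGR2HSV);r=(((h[...,0]<8)|(h[...,0]>172))&(h[...,1]>150)).astype(np.uint8)
    N,_,st,c=cv2.connectedComponentsWithStats(r);u=dict(t=(444,157),s=(353,137))[k]
    i=min((i for i in range(1,N) if st[i,4]>30),key=lambda i:np.hypot(*(c[i]-u)));print(k,st[i],c[i])
K=np.array([.5095,.039,.088]);print('knob pred out .08 / .07 in wrist',[proj(w,K-d*yawvec(Y)).round(1) for d in(.07,.08)])
cv2.imwrite('pics/v7.png',np.vstack([np.hstack([cv2.resize(t['img'][90:240,370:530],(400,300)),cv2.resize(s['img'][110:260,280:440],(400,300))]),cv2.resize(w['img'],(480,300)).copy() if 0 else np.hstack([cv2.resize(w['img'],(480,300)),np.zeros((300,320,3),np.uint8)])]))
```

```text
pos [0.4309 0.0143 0.2748] j [-0.14 -0.46  2.01  0.    1.58 -2.  ] t 23.5 F [-0.7  0.9 -0. ] w 0.749
shift tool now(cm) [-0.26  0.06 -2.52] shift in target axes [-0.24  0.06 -2.52] turn(deg) [-0.15  0.47 -0.23]
t [434 148  22  20 260] [444.02692308 157.16538462]
s [347 131  12  13  88] [353.         137.09090909]
knob pred out .08 / .07 in wrist [array([317.9, 196.5]), array([317.8, 186. ])]
```

View pics/v7.png

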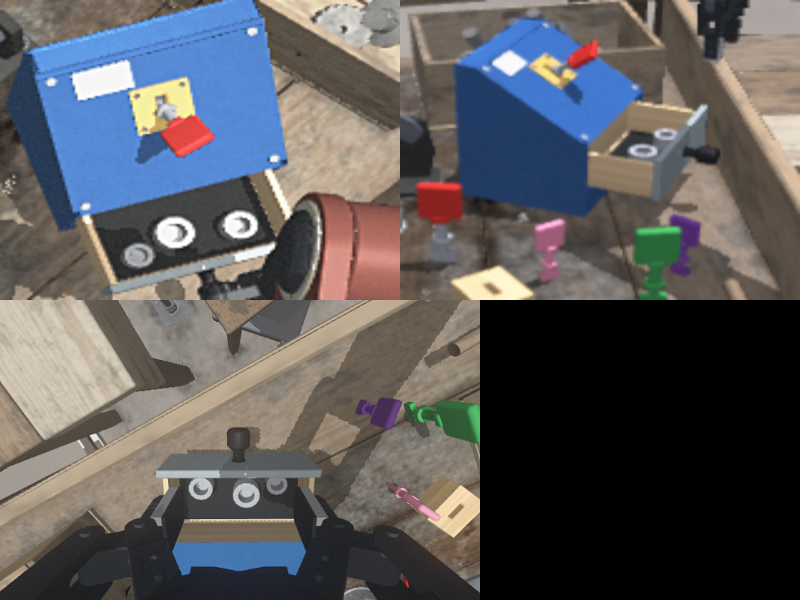

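The drawer is fully out, with the knob at wrist px (316,183) against 186 predicted for 80 mm. The key is unmoved and turned in the lock, the bystanders are in place, and the gripper is clear. Handing in.

```bash
python3 -c "
from plant import manip
print(manip.job_done())"
```

```text
the job is handed in; nothing more can be done
None
```

I handed the job in at about 24 s: the key is home and turned to its stop (leaning about 15° in its slack), the drawer is out to its stop, and none of the other things looked shifted; no verdict was returned.

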